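# Find the high levelling foot of a shelf base

## Robot

A 6-joint arm with a two-finger parallel gripper is mounted at the origin on the work surface. World frame = base frame: x ahead of the robot, y to its left, z up, the work surface at z = 0. Lengths are in mm, angles in rad, forces in N, time in s.
With the tool pointing down it reaches from about 275 to 975 mm from the base axis. Payload 8.4 kg.
Tool frame: the origin (TCP) lies between the finger pads; the fingertips stand ctrl.tip_extent ahead of it and the grasp point (between the pads) lies 8 mm behind it (ctrl.tip_extent is the distance from the TCP to the fingertips, in mm); z points along the fingers, x is the direction in which the jaws open and shut, and the axes are right-handed (so a half turn about z gives the same grasp; the last joint's range is limited). The gripper opens to 92 mm and grips with 3 to 60 N. Pads are 20 mm wide; open, the fingers measure 128 mm over their backs; the gripper's body (75 mm by 189 mm) begins 69 mm behind the grasp point.
Start: joints at [1.147, 0.353, 1.633, -0, 1.155, -0.002], TCP at [255.876, 570.224, 225.583] pointing down, gripper open.
Joint ranges: [-2.63, 2.63], [-0.92, 2.1], [0.06, 2.66], [-1.3, 4.44], [0, 2.69], [-3.02, 3.02]. Speed limits (rad/s): [2.22, 2.22, 2.79, 3.14, 3.14, 3.14].

## Interface

Orientations are given as a 3x3 rotation matrix whose columns are the frame's x, y, z axes.
In Python, from cell import ctrl gives the robot as it stands.
- The arm moves only by the shell command python3 -m handwheel 'ROWS' [FORCE]. ROWS is JSON, one flat list of numbers, 5 for each row, row after row: the shift along the tool's x, y, z in cm, then the turn about the tool's z in units of 5 degrees (1.0 is 5 degrees), then the finger opening in cm, from 0 to 9.19. A call has 1 to 10 rows; each row shifts and turns the commanded pose from where the row before left it, along the tool's axes as they then stand; what a row does not reach is not made up. A row lasts 1/12 s, in which the tool goes at most 41.7 mm and 7.16 degrees, less where a joint would pass 70% of its speed; a pose out of reach is approached as far as the arm can. A call with a gripper value outside its range is refused whole. The fingers move at their own pace and stop on an object; FORCE is the grip in N (left out, the last holds). Time passes only in rows, so rows that do not move let the fingers close. It gives the time, the measured TCP pose, the force and the opening at its end, in the units of the state.
- ctrl.state(): the state, without advancing time (a new reading comes with each control period).
- ctrl.capture(name): name is "side" or "top" or "wrist"; returns a dict with "pixels" (480x640x3 uint8, red, green, blue), "z_map" (480x640 float32, mm along the optical axis (not along the pixel's ray), 0 where there is no reading), "K" (3x3 intrinsics, pixels), "R" (3x3) and "t" (3): a world point X has camera coordinates R X + t. Camera axes: x right, y down, z forward; pixel columns grow to the right and rows downward; lengths in mm; the calibration is good to about 2 mm. A picture is of the moment at which its call begins.
- ctrl.finish_job(): hands the job in, once; it reports no verdict.
Trained networks look in a picture, given as the dict that the camera call returned (one of the last four; its "shot" number tells which), for a name from the list of things; names that differ only in an ending like _2 or _b are one class to them, and where a whole thing is asked for, a point or a joint stands for the part that bears it (a point fixed in the world has none). Each returns a list of dicts, best first, with "score" (0 to 1); they miss things now and then, are a little off and sometimes report something else, mostly with a low value. They report only what shows in the picture. A call takes as long as a camera call. They do not tell look-alikes from the thing itself.
- ctrl.regions_of(thing, picture): "pixels" (480x640 bool, what is visible of it) and "at" ([row, column] in pixels, amid what is visible of it).
- ctrl.tip_of(thing, picture): "at" ([row, column] in pixels: a listed point, or the origin of a listed thing).
The state is a dict: "clock": time; "joint_positions": joint angles; "joint_vel": joint speeds; "effort": joint torques, N m; "ee_pos": TCP position; "orientation": TCP orientation; "ft_force": force on the tool from outside, world axes, zero at the start; "moment": the same for the moment, N m; "gripper_width": finger opening in mm.
Only numpy, scipy, OpenCV 4.12 (cv2) and the standard library are available. Lean on these libraries where they do the work, as an engineer would, in place of code of your own. Each camera call takes 0.05 s, during which the arm holds its last target.

## Task

Pick up the wooden-handled probe and touch it down on top of each of the three feet of the upturned green shelf base, going from the robot's left to its right. Then set the probe down, without dropping it, so that it stands upright near the middle of the foot that sticks up highest, and let go: it marks the foot to be screwed in.

Things in the scene. Friction and masses are not known exactly. Their poses are not given: they have to be found in the camera images.
- probe_mid (a point): A loose hand probe standing upright on the desk, on the robot's side of the shelf base: round straight wooden grip of 28 mm diameter, with a flat steel foot of 36 mm diameter and 10 mm height below; 90 mm tall in all, 0.15 to 0.26 kg. Origin: its centre, on its axis, 45 mm above its flat underside; z along its axis, up.
- foot_a_top (a point): One of three alike fixed feet in a straight row, 120 mm apart, on an upturned green shelf base (board 400 x 150 mm, top 44 mm above the desk). Black round pad of 54 mm diameter, 10 mm thick, on a steel stud. The row runs along world y, turned by up to 0.2 rad; robot's left is +y. Names a, b, c do not tell which is left or right. Origin: centre of the pad's flat top; z up.
- foot_b_top (a point): Another of the three feet. The pad tops stand 25 to 44 mm above the board; exactly one of the three, at any place in the row, stands at least 11 mm higher than the other two. Origin: centre of the pad's flat top; z up.
- foot_c_top (a point): Another of the three feet, alike in shape and size; only the height differs. Origin: centre of the pad's flat top; z up.
There are look-alikes about, which are no part of the job. Several things look just like the part that bears probe_mid: the one meant starts farthest to the robot's left.

How it is judged (in metres and radians):
On the way, in this order (a step that is already met when the one before it is completed fails the run):
1. the held probe touches the left foot (as the robot sees it) (((y of each of foot_b_top, foot_c_top in the frame of foot_a_top below 0 m and contact force between probe and foot_a above 0.3 N and contact force between the fingers and probe above 1 N) or (y of each of foot_a_top, foot_c_top in the frame of foot_b_top below 0 m and contact force between probe and foot_b above 0.3 N and contact force between the fingers and probe above 1 N) or (y of each of foot_a_top, foot_b_top in the frame of foot_c_top below 0 m and contact force between probe and foot_c above 0.3 N and contact force between the fingers and probe above 1 N))), for 0.04 s.
2. the held probe touches the middle foot (as the robot sees it) (((y of foot_b_top in the frame of foot_a_top below 0 m and y of foot_c_top in the frame of foot_a_top above 0 m and contact force between probe and foot_a above 0.3 N and contact force between the fingers and probe above 1 N) or (y of foot_b_top in the frame of foot_a_top above 0 m and y of foot_c_top in the frame of foot_a_top below 0 m and contact force between probe and foot_a above 0.3 N and contact force between the fingers and probe above 1 N) or (y of foot_a_top in the frame of foot_b_top below 0 m and y of foot_c_top in the frame of foot_b_top above 0 m and contact force between probe and foot_b above 0.3 N and contact force between the fingers and probe above 1 N) or (y of foot_a_top in the frame of foot_b_top above 0 m and y of foot_c_top in the frame of foot_b_top below 0 m and contact force between probe and foot_b above 0.3 N and contact force between the fingers and probe above 1 N) or (y of foot_a_top in the frame of foot_c_top below 0 m and y of foot_b_top in the frame of foot_c_top above 0 m and contact force between probe and foot_c above 0.3 N and contact force between the fingers and probe above 1 N) or (y of foot_a_top in the frame of foot_c_top above 0 m and y of foot_b_top in the frame of foot_c_top below 0 m and contact force between probe and foot_c above 0.3 N and contact force between the fingers and probe above 1 N))), for 0.04 s.
3. the held probe touches the right foot (as the robot sees it) (((y of each of foot_b_top, foot_c_top in the frame of foot_a_top above 0 m and contact force between probe and foot_a above 0.3 N and contact force between the fingers and probe above 1 N) or (y of each of foot_a_top, foot_c_top in the frame of foot_b_top above 0 m and contact force between probe and foot_b above 0.3 N and contact force between the fingers and probe above 1 N) or (y of each of foot_a_top, foot_b_top in the frame of foot_c_top above 0 m and contact force between probe and foot_c above 0.3 N and contact force between the fingers and probe above 1 N))), for 0.04 s.
At the end, for the whole second after the job is handed in: The probe stands released, right way up (within 10 degrees) and at rest on the highest of the three feet, its axis within 20 mm of the pad's centre (angle between probe_mid's own z axis and vertical below 0.17 rad and linear speed of probe below 0.03 m/s and ((z of each of foot_b_top, foot_c_top in the frame of foot_a_top below 0 m and horizontal distance between probe_mid and foot_a_top below 0.02 m and z of probe_mid in the frame of foot_a_top between 0.039 and 0.051 m and contact force between probe and foot_a above 0.3 N) or (z of each of foot_a_top, foot_c_top in the frame of foot_b_top below 0 m and horizontal distance between probe_mid and foot_b_top below 0.02 m and z of probe_mid in the frame of foot_b_top between 0.039 and 0.051 m and contact force between probe and foot_b above 0.3 N) or (z of each of foot_a_top, foot_b_top in the frame of foot_c_top below 0 m and horizontal distance between probe_mid and foot_c_top below 0.02 m and z of probe_mid in the frame of foot_c_top between 0.039 and 0.051 m and contact force between probe and foot_c above 0.3 N))); the robot touches nothing.
It fails at once if the probe is dropped: it moves faster than 0.5 m/s while the fingers do not hold it (contact force between the fingers and probe below 0.05 N and linear speed of probe above 0.5 m/s).
It also fails if it takes over 45 s, if anything falls off the work surface, if the arm or the gripper's body presses on something with over 40 N, if the wrist force passes 120 N, or if a joint passes its speed limit or range.

## Working session

There is one attempt and no reset: what is moved stays moved. The work goes in short steps, Python scripts to look and compute and a shell command to move; the robot and the scene stay as the last step left them, time stands still between calls to the robot, and variables do not carry over. Pictures are saved under pics/ and viewed, and the job is handed in when it is done.

```bash
mkdir -p pics; ls
cat > h.py <<'E'
import numpy as np, cv2
from cell import ctrl
def save(p,n): cv2.imwrite('pics/'+n+'.png', cv2.cvtColor(p['pixels'],cv2.COLOR_RGB2BGR))
def world(p,r,c,z=None):
    z=p['z_map'][int(round(r)),int(round(c))] if z is None else z
    X=np.linalg.inv(p['K'])@np.array([c,r,1.0])*z
    return p['R'].T@(X-p['t'])
def cloud(p):
    h,w=p['z_map'].shape
    v,u=np.mgrid[:h,:w]
    X=np.stack([u,v,np.ones_like(u)],-1).reshape(-1,3)@np.linalg.inv(p['K']).T*p['z_map'].reshape(-1,1)
    return ((X-p['t'])@p['R']).reshape(h,w,3)
def plane(p,r,c,zw):
    # ray intersect height zw
    d=p['R'].T@(np.linalg.inv(p['K'])@np.array([c,r,1.0])); o=-p['R'].T@p['t']
    return o+d*(zw-o[2])/d[2]
E
python3 - <<'E'
from h import *
np.set_printoptions(precision=1,suppress=True)
s=ctrl.state(); print(s, ctrl.tip_extent)
for n in ['top','side']:
    p=ctrl.capture(n); save(p,n+'0')
    W=cloud(p)
    for t in ['probe_mid','foot_a_top']:
        for d in ctrl.tip_of(t,p): 
            r,c=d['at']; print(n,t,d['score'],np.array([r,c]),world(p,r,c))
        for d in ctrl.regions_of(t,p):
            m=d['pixels']&(p['z_map']>0); 
            if m.sum()>0:
                q=W[m]; print('  reg',d['score'],d['at'],m.sum(),'med',np.median(q,0),'zmax',np.percentile(q[:,2],95))
E
```

```text
pics
{'clock': 0.0, 'joint_positions': array([ 1.1,  0.4,  1.6,  0. ,  1.2, -0. ]), 'joint_vel': array([ 0.,  0., -0.,  0., -0., -0.]), 'effort': array([  0. , -59.4, -33.4,   0.1,   0. ,  -0. ]), 'ee_pos': array([255.7, 569.8, 224.9]), 'orientation': array([[ 0.4,  0.9, -0. ],
       [ 0.9, -0.4, -0. ],
       [-0. , -0. , -1. ]]), 'ft_force': array([-0.1,  0.3,  0.2]), 'moment': array([ 0., -0., -0.]), 'gripper_width': 91.63733512335962} 11.0
top probe_mid 0.75 [206.1 455.4] [ 252.6  -83.6 1005.3]
top probe_mid 0.72 [266.1 337.9] [ 431.5 -127.8   90.5]
top probe_mid 0.68 [355.3 392.3] [ 276.3 -206.4   90.1]
  reg 0.96 [356.1, 391.6] 387 med [ 277.9 -209.    87. ] zmax 91.26208804640366
  reg 0.75 [206.3, 453.6] 513 med [ 535.6 -352.8   62.2] zmax 91.21910858793811
  reg 0.61 [266.5, 335.3] 418 med [ 437.8 -125.3   79. ] zmax 90.93907842381803
top foot_a_top 0.95 [160.5 278.4] [641.  -33.6  68.7]
  reg 0.69 [162.7, 274.8] 634 med [636.  -28.2  70.8] zmax 73.68909792550818
side probe_mid 0.92 [247.6 449.2] [ 276.8 -201.    52.7]
side probe_mid 0.7 [254.2 339.8] [ 433.9 -117.8   50.7]
side probe_mid 0.68 [184.9 335.5] [ 529.6 -353.5   48.4]
  reg 0.98 [185.9, 335.7] 617 med [ 536.1 -349.1   47.1] zmax 90.66401509982146
  reg 0.95 [255.7, 337.7] 1007 med [ 439.5 -117.5   48.9] zmax 90.69681126942956
  reg 0.66 [248.2, 451.4] 940 med [ 277.5 -204.7   49.4] zmax 90.72930570096221
side foot_a_top 0.75 [246.5 195.9] [633.7 -24.2  71.2]
  reg 0.57 [247.7, 196.1] 701 med [633.7 -23.4  72.5] zmax 73.83231271057787
```

View pics/top0.png

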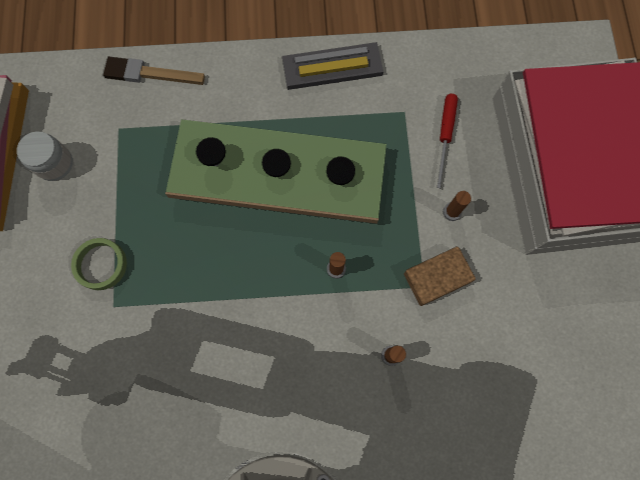

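View pics/side0.png

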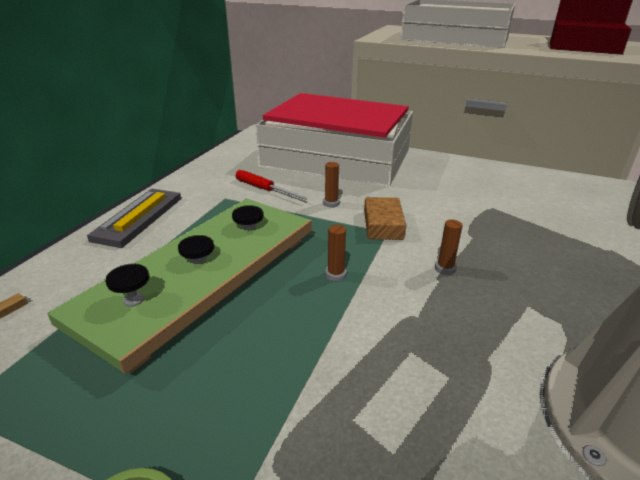

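The top view shows three look-alike probes, at (row, col) (266,338), (355,392) and (206,455). Their y positions are about -125, -206 and -350. The one at (266,338) is farthest to the robot's left (+y is image left) and stands on the robot's side of the base. The feet are at about (152,211), (162,276) and (171,340). Next I'll confirm the probe in a crop and measure precisely.

Run:
```python
from h import *
np.set_printoptions(precision=1,suppress=True)
im=cv2.imread('pics/top0.png'); cv2.imwrite('pics/crop_top.png',cv2.resize(im[110:390,180:500],None,fx=2.0,fy=2.0,interpolation=cv2.INTER_CUBIC))
im2=ctrl.capture('wrist'); save(im2,'wrist0')
for n in ['top','side']:
    p=ctrl.capture(n); W=cloud(p)
    # feet: black pixels with height > 60
    m=((p['pixels'].max(-1)<45)&(W[...,2]>58)&(W[...,2]<100)&(W[...,0]>500)&(W[...,0]<760)&(np.abs(W[...,1])<250)).astype(np.uint8)
    k,lab,st,ce=cv2.connectedComponentsWithStats(m)
    for i in range(1,k):
        if st[i,4]<100: continue
        q=W[lab==i]; zt=np.median(q[:,2]); t=q[np.abs(q[:,2]-zt)<3]
        (c,r)=cv2.minEnclosingCircle(t[:,:2].astype(np.float32))
        print(n,'foot',ce[i],st[i,4],'ztop',zt,'circ',c,r,'mean',t.mean(0))
    # probes
    for x,y in [(434,-125),(276,-205),(532,-352)]:
        s=(np.hypot(W[...,0]-x,W[...,1]-y)<35)&(W[...,2]>85)&(W[...,2]<95)
        q=W[s]; c,r=cv2.minEnclosingCircle(q[:,:2].astype(np.float32)); print(n,'probe',len(q),c,r,q.mean(0))
        s=(np.hypot(W[...,0]-x,W[...,1]-y)<35)&(W[...,2]>15)&(W[...,2]<80)
        print('   shaft',s.sum(),W[s].mean(0))
print(ctrl.state()['orientation'])
```

```text
top foot [210.4 151.4] 643 ztop 86.6299011513562 circ (660.8778686523438, 89.16426086425781) 27.15713882446289 mean [660.2  88.8  86.7]
top foot [276.  162.4] 628 ztop 71.00755540603228 circ (637.7225952148438, -28.54495620727539) 26.98625946044922 mean [637.7 -28.7  71. ]
top foot [340.3 170.4] 633 ztop 71.00528018934652 circ (614.0313720703125, -147.18685913085938) 27.082406997680664 mean [ 614.2 -146.3   71. ]
top probe 196 (443.8758239746094, -126.90907287597656) 13.846247673034668 [ 443.7 -126.9   88.8]
   shaft 100 [ 433.5 -124.5   48.4]
top probe 217 (279.0469970703125, -214.7028350830078) 13.704472541809082 [ 278.9 -214.6   88.9]
   shaft 75 [ 276.6 -204.1   51.1]
top probe 186 (541.0245971679688, -358.25006103515625) 13.719839096069336 [ 540.6 -357.9   89. ]
   shaft 200 [ 534.1 -351.3   48.2]
side foot [247.4 215. ] 471 ztop 72.46495572383134 circ (613.351318359375, -145.25796508789062) 26.578872680664062 mean [ 612.3 -142.3   72.6]
side foot [195.6 246.8] 646 ztop 72.54857412919537 circ (636.4628295898438, -26.852113723754883) 26.417043685913086 mean [635.3 -25.5  72.7]
side foot [127.1 278.3] 942 ztop 88.3027523842046 circ (659.5517578125, 90.10282135009766) 26.7869815826416 mean [657.8  91.9  88.4]
side probe 166 (443.89288330078125, -128.23016357421875) 15.067498207092285 [ 442.2 -124.8   89.8]
   shaft 588 [ 440.2 -118.3   48.1]
side probe 161 (277.6009521484375, -215.4412841796875) 14.619889259338379 [ 277.8 -212.1   89.8]
   shaft 583 [ 277.4 -205.4   48.4]
side probe 85 (540.0772705078125, -358.19512939453125) 13.514816284179688 [ 539.2 -355.6   89.7]
   shaft 393 [ 537.3 -350.4   47.8]
[[ 0.4  0.9 -0. ]
 [ 0.9 -0.4 -0. ]
 [-0.   0.  -1. ]]
```

View pics/crop_top.png

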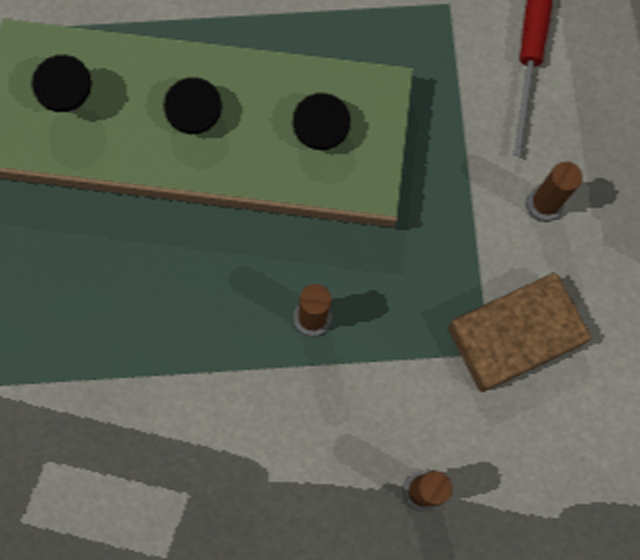

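View pics/wrist0.png

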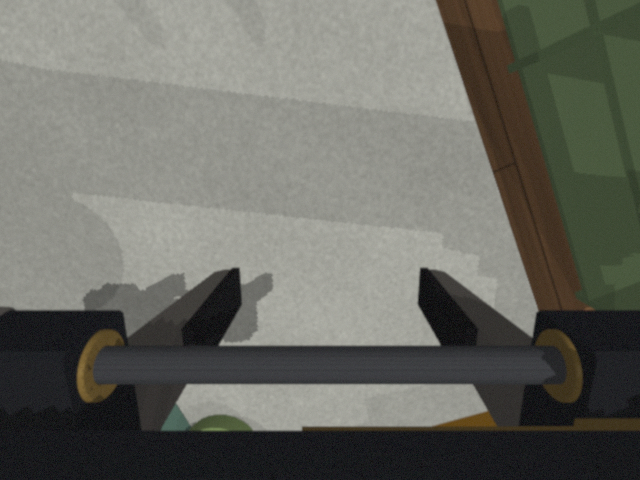

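The crop confirms it: the target probe at (266,338), crop (310,315), stands alone on the mat in front of the shelf base. Foot tops are left (660,89,87), middle (637,-28,72) and right (614,-146,72), so the left foot is the highest. Now I'll work out the move in tool axes.

```bash
cat > d.py <<'E'
import sys
from h import *
s=ctrl.state(); g=np.array([float(a) for a in sys.argv[1:4]])
R=s['orientation']; d=g-s['ee_pos']
print('pos',s['ee_pos'].round(1),'R',R.round(3).tolist(),'tool shift cm',(R.T@d/10).round(2),'n',np.linalg.norm(d)/38,'F',s['ft_force'].round(2),'w',s['gripper_width'].round(1),'t',s['clock'],'q',s['joint_positions'].round(2))
E
python3 d.py 443.8 -127 150
```

```text
Traceback (most recent call last):
  File "d.py", line 5, in <module>
    print('pos',s['ee_pos'].round(1),'R',R.round(3).tolist(),'tool shift cm',(R.T@d/10).round(2),'n',np.linalg.norm(d)/38,'F',s['ft_force'].round(2),'w',s['gripper_width'].round(1),'t',s['clock'],'q',s['joint_positions'].round(2))
                                                                                                                                                         ^^^^^^^^^^^^^^^^^^^^^^^^
AttributeError: 'float' object has no attribute 'round'
```

```bash
sed -i "s/s\['gripper_width'\].round(1)/round(s['gripper_width'],1)/" d.py; python3 d.py 443.8 -127 190
```

```text
pos [255.8 570.2 225.6] R [[0.409, 0.912, -0.0], [0.912, -0.409, -0.0], [-0.0, 0.0, -1.0]] tool shift cm [-55.92  45.69   3.56] n 19.025678712978042 F [ 0.36 -0.4   0.22] w 92.1 t 0.65 q [ 1.15  0.35  1.63 -0.    1.16 -0.  ]
```

```bash
python3 -m handwheel '[-1,0.8,0,0,9.1, -2,1.6,0,0,9.1, -2.8,2.3,0.2,0,9.1, -2.8,2.3,0.2,0,9.1, -2.8,2.3,0.2,0,9.1, -2.8,2.3,0.2,0,9.1, -2.8,2.3,0.2,0,9.1, -2.8,2.3,0.2,0,9.1, -2.8,2.3,0.2,0,9.1, -2.8,2.3,0.2,0,9.1]'; python3 d.py 443.8 -127 150
```

```text
clock: 1.48
ee_pos: [341.4, 251.0, 209.6]
orientation: [[0.409, 0.913, 0.0], [0.913, -0.409, 0.0], [0.0, 0.0, -1.0]]
ft_force: [1.0, 0.2, 0.1]
gripper_width: 91.0
pos [341.4 251.  209.6] R [[0.409, 0.913, 0.0], [0.913, -0.409, 0.0], [0.0, 0.0, -1.0]] tool shift cm [-30.3   24.81   5.96] n 10.423463752325173 F [1.03 0.16 0.06] w 91.0 t 1.4833 q [ 0.63  0.05  2.06 -0.    1.03 -0.52]
```

```bash
python3 -m handwheel '[-2.8,2.3,0.2,0,9.1, -2.8,2.3,0.2,0,9.1, -2.8,2.3,0.2,0,9.1, -2.8,2.3,0.2,0,9.1, -2.8,2.3,0.2,0,9.1, -2.8,2.3,0.2,0,9.1, -2.8,2.3,0.2,0,9.1, -2.8,2.3,0.2,0,9.1,0,0,0,0,9.1]'; python3 d.py 443.8 -127 150
```

```text
clock: 2.23
ee_pos: [418.5, -31.6, 193.7]
orientation: [[0.413, 0.911, 0.001], [0.911, -0.413, -0.002], [-0.001, 0.002, -1.0]]
ft_force: [-0.2, 0.8, -0.5]
gripper_width: 91.0
pos [418.5 -31.6 193.7] R [[0.413, 0.911, 0.001], [0.911, -0.413, -0.002], [-0.001, 0.002, -1.0]] tool shift cm [-7.64  6.24  4.39] n 2.8410127290880745 F [-0.2   0.82 -0.47] w 91.0 t 2.2333 q [-0.08  0.07  2.08 -0.    0.99 -1.22]
```

```bash
python3 -m handwheel '[-2.6,2.1,0.8,0,9.1, -2.6,2.1,0.8,0,9.1, -2.4,2,0.8,0,9.1, 0,0,0.8,0,9.1, 0,0,0,0,9.1, 0,0,0,0,9.1]'; python3 d.py 443.8 -127 52
python3 - <<'E'
from h import *
p=ctrl.capture('wrist'); save(p,'w1'); W=cloud(p); np.set_printoptions(precision=1,suppress=True)
for n in range(1):
    s=(W[...,2]>84)&(W[...,2]<96)&(np.hypot(W[...,0]-443,W[...,1]+127)<60); q=W[s]; print(len(q), q.mean(0) if len(q) else '')
    if len(q)>5: print(cv2.minEnclosingCircle(q[:,:2].astype(np.float32)))
E
```

```text
clock: 2.73
ee_pos: [442.0, -120.6, 161.2]
orientation: [[0.41, 0.912, -0.002], [0.912, -0.41, 0.001], [-0.0, -0.002, -1.0]]
ft_force: [-0.3, -0.3, 0.6]
gripper_width: 91.3
pos [ 442.  -120.6  161.2] R [[0.41, 0.912, -0.002], [0.912, -0.41, 0.001], [-0.0, -0.002, -1.0]] tool shift cm [-0.51  0.44 10.92] n 2.878965140366022 F [-0.28 -0.29  0.64] w 91.3 t 2.7333 q [-0.27  0.18  2.04  0.    0.93 -1.42]
1237 [ 442.9 -126.4   89.9]
((443.5619201660156, -126.74860382080078), 13.888408660888672)
```

View pics/w1.png

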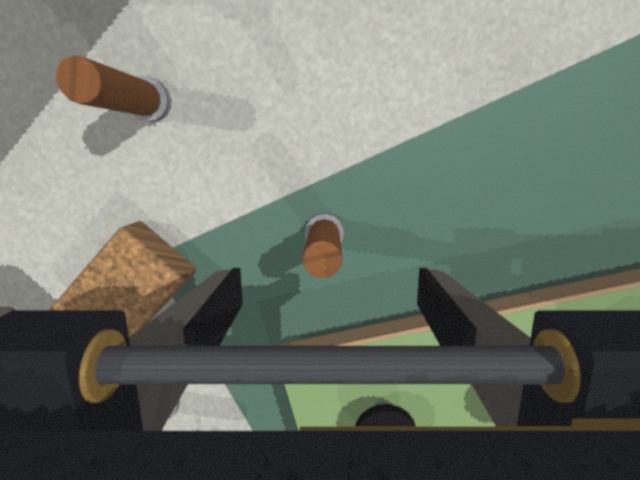

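The wrist view shows the target probe's top at about (255,323), between the open jaws. The look-alike is off at (80,80). The measured position (443.6,-126.7) agrees with the top view, so I'll go down and grasp.

```bash
python3 -m handwheel '[-0.5,0.4,0.5,0,9.1, 0,0,2,0,9.1, 0,0,2.5,0,9.1, 0,0,2.5,0,9.1, 0,0,2,0,9.1, 0,0,1.2,0,9.1, 0,0,0.2,0,9.1, 0,0,0,0,9.1]'; python3 d.py 443.6 -126.8 52
```

```text
clock: 3.45
ee_pos: [444.6, -126.7, 52.3]
orientation: [[0.408, 0.913, -0.001], [0.913, -0.408, 0.0], [-0.0, -0.001, -1.0]]
ft_force: [-0.6, 0.3, 0.3]
gripper_width: 90.8
pos [ 444.6 -126.7   52.3] R [[0.408, 0.913, -0.001], [0.913, -0.408, 0.0], [-0.0, -0.001, -1.0]] tool shift cm [-0.04 -0.08  0.03] n 0.026139257774132025 F [-0.6   0.32  0.34] w 90.8 t 3.45 q [-0.28  0.36  2.11 -0.    0.67 -1.43]
```

```bash
python3 -m handwheel '[0,0,0,0,5, 0,0,0,0,3.5, 0,0,0,0,3.1, 0,0,0,0,2.8, 0,0,0,0,2, 0,0,0,0,1.5, 0,0,0,0,1.5, 0,0,0,0,1.5, 0,0,0,0,1.5,0,0,0,0,1.5]' 25; python3 d.py 443.6 -126.8 52
```

```text
clock: 4.28
ee_pos: [444.9, -127.3, 52.5]
orientation: [[0.409, 0.912, -0.0], [0.912, -0.409, 0.0], [-0.0, -0.0, -1.0]]
ft_force: [0.8, -0.1, -0.5]
gripper_width: 27.4
pos [ 444.9 -127.3   52.5] R [[0.409, 0.912, -0.0], [0.912, -0.409, 0.0], [-0.0, -0.0, -1.0]] tool shift cm [-0.01 -0.14  0.05] n 0.038336946594804765 F [ 0.77 -0.07 -0.5 ] w 27.4 t 4.2833 q [-0.28  0.36  2.11 -0.    0.67 -1.43]
```

```bash
python3 -m handwheel '[0,0,-0.5,0,1.5, 0,0,-1,0,1.5, 0,0,-2,0,1.5, 0,0,-2.5,0,1.5, 0,0,-2.5,0,1.5, 0,0,-2,0,1.5, 0,0,-1,0,1.5, 0,0,-0.5,0,1.5, 0,0,0,0,1.5]'; python3 d.py 660.5 89.5 170
python3 - <<'E'
from h import *
p=ctrl.capture('wrist'); save(p,'w2')
p=ctrl.capture('side'); save(p,'s2')
E
```

```text
clock: 5.03
ee_pos: [445.2, -127.4, 173.5]
orientation: [[0.409, 0.912, 0.002], [0.912, -0.409, -0.0], [0.0, 0.002, -1.0]]
ft_force: [-0.2, 0.3, -2.0]
gripper_width: 27.5
pos [ 445.2 -127.4  173.5] R [[0.409, 0.912, 0.002], [0.912, -0.409, -0.0], [0.0, 0.002, -1.0]] tool shift cm [28.6  10.76  0.37] n 8.042106542403301 F [-0.24  0.29 -2.01] w 27.5 t 5.0333 q [-0.28  0.16  2.02 -0.    0.95 -1.43]
```

View pics/s2.png

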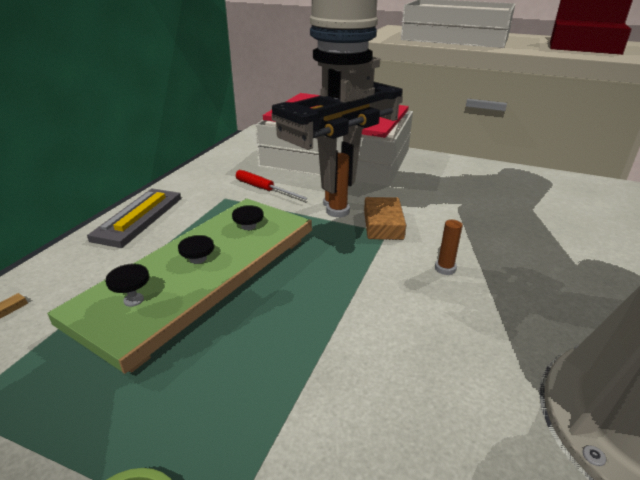

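The side view shows the probe held upright at about (185,340), and the wrist reads -2 N, about 0.2 kg. Next is above the left foot.

```bash
python3 -m handwheel '[1.4,0.6,0,0,1.5, 2.8,1.1,0,0,1.5, 3.5,1.3,0,0,1.5, 3.5,1.3,0,0,1.5, 3.5,1.3,0,0,1.5, 3.5,1.3,0,0,1.5, 3.5,1.3,0,0,1.5, 3.2,1.2,0,0,1.5, 2.4,0.9,0,0,1.5, 1.2,0.4,0,0,1.5]'; python3 -m handwheel '[0,0,0,0,1.5,0,0,0,0,1.5]'; python3 d.py 660.5 89.5 139
```

```text
clock: 5.97
ee_pos: [660.4, 91.4, 170.3]
orientation: [[0.408, 0.913, -0.002], [0.913, -0.408, 0.0], [-0.0, -0.002, -1.0]]
ft_force: [0.0, 0.4, -2.1]
gripper_width: 27.8
clock: 6.13
ee_pos: [658.0, 88.7, 170.8]
orientation: [[0.409, 0.913, -0.003], [0.913, -0.409, -0.001], [-0.002, -0.003, -1.0]]
ft_force: [-0.7, -0.2, -2.2]
gripper_width: 27.5
pos [658.   88.7 170.8] R [[0.409, 0.913, -0.003], [0.913, -0.409, -0.001], [-0.002, -0.003, -1.0]] tool shift cm [0.18 0.2  3.18] n 0.8388108205161421 F [-0.65 -0.18 -2.2 ] w 27.5 t 6.1333 q [ 0.13  0.47  1.59 -0.    1.09 -1.02]
```

```bash
python3 -m handwheel '[0.1,0.2,0.7,0,1.5, 0,0,1,0,1.5, 0,0,0.7,0,1.5, 0,0,0.2,0,1.5, 0,0,0,0,1.5]'; python3 -m handwheel '[0,0,0.15,0,1.5, 0,0,0.15,0,1.5, 0,0,0,0,1.5]';python3 d.py 660.5 89.5 139
```

```text
clock: 6.55
ee_pos: [660.4, 88.4, 145.3]
orientation: [[0.41, 0.912, -0.002], [0.912, -0.41, -0.0], [-0.001, -0.002, -1.0]]
ft_force: [-0.4, 0.2, -2.6]
gripper_width: 27.5
clock: 6.8
ee_pos: [661.5, 89.0, 143.6]
orientation: [[0.409, 0.912, 0.0], [0.912, -0.409, 0.0], [0.0, 0.0, -1.0]]
ft_force: [0.2, 0.1, -3.0]
gripper_width: 27.4
pos [661.5  89.  143.6] R [[0.409, 0.912, 0.0], [0.912, -0.409, 0.0], [0.0, 0.0, -1.0]] tool shift cm [ 0.01 -0.11  0.46] n 0.12553776791811888 F [ 0.21  0.07 -3.04] w 27.4 t 6.8 q [ 0.13  0.5   1.61 -0.    1.04 -1.02]
```

```bash
python3 -m handwheel '[0,0,0.15,0,1.5, 0,0,0.15,0,1.5, 0,0,0,0,1.5]';python3 -m handwheel '[0,0,0.1,0,1.5, 0,0,0,0,1.5]'; python3 d.py 660.5 89.5 139
```

```text
clock: 7.05
ee_pos: [661.5, 89.1, 140.5]
orientation: [[0.409, 0.912, 0.0], [0.912, -0.409, -0.0], [0.0, 0.0, -1.0]]
ft_force: [-0.3, 0.2, -2.6]
gripper_width: 27.5
clock: 7.22
ee_pos: [661.6, 89.1, 140.5]
orientation: [[0.409, 0.912, 0.0], [0.912, -0.409, 0.0], [0.0, 0.0, -1.0]]
ft_force: [-1.4, -0.3, 4.2]
gripper_width: 27.6
pos [661.6  89.1 140.5] R [[0.409, 0.912, 0.0], [0.912, -0.409, 0.0], [0.0, 0.0, -1.0]] tool shift cm [-0.   -0.12  0.15] n 0.049619579199898504 F [-1.36 -0.33  4.25] w 27.6 t 7.2167 q [ 0.13  0.5   1.61 -0.    1.03 -1.02]
```

```bash
python3 -m handwheel '[0,0,0.05,0,1.5, 0,0,0,0,1.5, 0,0,0,0,1.5]'; python3 -m handwheel '[0,0,-0.6,0,1.5, 0,0,-1,0,1.5, 0,0,-1,0,1.5, 0,0,-0.6,0,1.5, 0,0,0,0,1.5]'; python3 d.py 637 -28 170
python3 - <<'E'
from h import *
p=ctrl.capture('side'); save(p,'s3')
E
```

```text
clock: 7.47
ee_pos: [661.7, 89.0, 140.5]
orientation: [[0.409, 0.912, 0.001], [0.912, -0.409, 0.0], [0.0, 0.001, -1.0]]
ft_force: [-3.5, -0.1, 8.5]
gripper_width: 27.8
clock: 7.88
ee_pos: [662.6, 89.2, 173.4]
orientation: [[0.409, 0.912, 0.003], [0.912, -0.409, 0.0], [0.002, 0.003, -1.0]]
ft_force: [0.8, -0.7, -2.5]
gripper_width: 27.3
pos [662.6  89.2 173.4] R [[0.409, 0.912, 0.003], [0.912, -0.409, 0.0], [0.002, 0.003, -1.0]] tool shift cm [-11.74   2.46   0.32] n 3.1577148154185672 F [ 0.85 -0.65 -2.5 ] w 27.3 t 7.8833 q [ 0.13  0.47  1.58 -0.    1.09 -1.02]
```

View pics/s3.png

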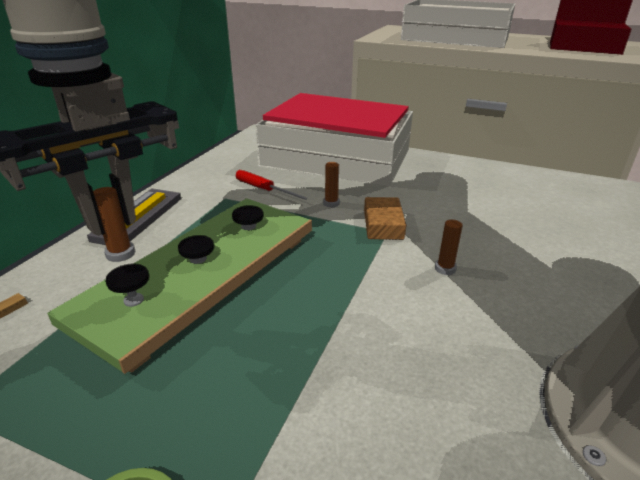

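Left foot touched (the wrist force went from -2.5 to +8.5 N). In the side view the probe hangs above the left pad, at about (225,112). It looks a little inclined, so I'll measure the tilt over the middle foot.

```bash
python3 -m handwheel '[-1.2,0.3,0,0,1.5, -2.8,0.6,0.3,0,1.5, -3.5,0.7,0.4,0,1.5, -2.7,0.6,0.3,0,1.5, -1.5,0.3,0.2,0,1.5, 0,0,0,0,1.5, 0,0,0,0,1.5]'; python3 d.py 637 -28 125
cat > tilt.py <<'E'
from h import *
np.set_printoptions(precision=3,suppress=True)
tcp=ctrl.state()['ee_pos']; R=ctrl.state()['orientation']
for n in ['side','top']:
    p=ctrl.capture(n); W=cloud(p); a=p['pixels'].astype(int)
    m=(a[...,0]>1.5*a[...,2])&(a[...,0]>35)&(np.hypot(W[...,0]-tcp[0],W[...,1]-tcp[1])<35)&(W[...,2]>tcp[2]-50)&(W[...,2]<tcp[2]+45)
    q=W[m]; print(n,m.sum())
    if m.sum()<60: continue
    def f(x):  # cylinder radius 14, axis through (x0,x1) at z=tcp z, slopes x2,x3
        d=q-tcp; u=np.array([x[2],x[3],1]); u/=np.linalg.norm(u)
        e=d-np.array([x[0],x[1],0]); return np.linalg.norm(np.cross(e,u),axis=1)-14
    from scipy.optimize import least_squares
    cam=-p['R'].T@p['t']; v=(tcp-cam)[:2]; v/=np.linalg.norm(v)
    r=least_squares(f,[v[0]*5,v[1]*5,0,0],loss='soft_l1'); print('offset',r.x[:2],'slope',r.x[2:],'rms',np.sqrt(np.mean(r.fun**2)),'z',q[:,2].min()-tcp[2],q[:,2].max()-tcp[2])
    print('tool slope',R[:2,2])
E
python3 tilt.py
```

```text
clock: 8.52
ee_pos: [635.9, -28.8, 158.7]
orientation: [[0.411, 0.912, -0.001], [0.912, -0.411, 0.0], [0.0, -0.001, -1.0]]
ft_force: [0.4, 0.2, -2.5]
gripper_width: 27.6
pos [635.9 -28.8 158.7] R [[0.411, 0.912, -0.001], [0.912, -0.411, 0.0], [0.0, -0.001, -1.0]] tool shift cm [0.12 0.07 3.37] n 0.888196927848721 F [ 0.43  0.16 -2.47] w 27.6 t 8.5167 q [-0.05  0.44  1.67  0.    1.04 -1.19]
side 941
offset [-0.834 -0.954] slope [0.007 0.011] rms 2.2888525786671625 z -41.32158354937941 38.96119710677738
tool slope [-0.001  0.   ]
top 0
```

The tilt is about 0.7° and the offset about 1 mm, so the grasp is good. Now down onto the middle foot.

```bash
python3 -m handwheel '[0.1,0.1,0.7,0,1.5, 0,0,1,0,1.5, 0,0,0.8,0,1.5, 0,0,0.4,0,1.5, 0,0,0,0,1.5]'; python3 -m handwheel '[0,0,0.15,0,1.5, 0,0,0.15,0,1.5, 0,0,0,0,1.5]';python3 -m handwheel '[0,0,0.1,0,1.5, 0,0,0.1,0,1.5, 0,0,0,0,1.5]'
```

```text
clock: 9.03
ee_pos: [636.6, -27.0, 128.2]
orientation: [[0.409, 0.913, -0.003], [0.913, -0.409, 0.0], [-0.001, -0.003, -1.0]]
ft_force: [0.1, -0.4, -2.3]
gripper_width: 27.7
clock: 9.28
ee_pos: [637.7, -27.5, 127.0]
orientation: [[0.409, 0.912, 0.0], [0.912, -0.409, -0.0], [0.0, 0.0, -1.0]]
ft_force: [0.4, -0.3, -2.8]
gripper_width: 27.4
clock: 9.53
ee_pos: [637.6, -27.5, 125.1]
orientation: [[0.41, 0.912, 0.0], [0.912, -0.41, 0.0], [0.0, 0.0, -1.0]]
ft_force: [0.4, 0.7, -2.7]
gripper_width: 27.7
```

```bash
python3 -m handwheel '[0,0,0.1,0,1.5, 0,0,0,0,1.5]'; python3 -m handwheel '[0,0,0.1,0,1.5, 0,0,0,0,1.5,0,0,0,0,1.5]'
```

```text
clock: 9.7
ee_pos: [637.9, -27.5, 124.7]
orientation: [[0.409, 0.912, 0.001], [0.912, -0.409, -0.0], [0.0, 0.001, -1.0]]
ft_force: [-1.8, -1.1, 2.7]
gripper_width: 27.8
clock: 9.95
ee_pos: [638.0, -27.6, 124.7]
orientation: [[0.409, 0.912, 0.001], [0.912, -0.409, -0.0], [0.0, 0.001, -1.0]]
ft_force: [-4.3, -0.2, 11.2]
gripper_width: 27.6
```

Middle foot touched, at 13 N. Next is the right foot.

```bash
python3 -m handwheel '[0,0,-0.6,0,1.5, 0,0,-1,0,1.5, 0,0,-1,0,1.5, 0,0,-0.4,0,1.5, 0,0,0,0,1.5]'; python3 d.py 613.7 -146.5 155
```

```text
clock: 10.37
ee_pos: [638.7, -27.5, 154.8]
orientation: [[0.409, 0.912, 0.003], [0.912, -0.409, -0.0], [0.001, 0.002, -1.0]]
ft_force: [0.2, 0.1, -3.2]
gripper_width: 27.8
pos [638.7 -27.5 154.8] R [[0.409, 0.912, 0.003], [0.912, -0.409, -0.0], [0.001, 0.002, -1.0]] tool shift cm [-11.88   2.59  -0.02] n 3.200133874483638 F [ 0.16  0.07 -3.18] w 27.8 t 10.3667 q [-0.05  0.44  1.67 -0.    1.03 -1.19]
```

```bash
python3 -m handwheel '[-1.2,0.3,0,0,1.5, -2.9,0.6,0,0,1.5, -3.6,0.8,0,0,1.5, -2.7,0.6,0,0,1.5, -1.5,0.3,0,0,1.5, 0,0,0,0,1.5, 0,0,0,0,1.5]'; python3 d.py 613.7 -146.5 129
```

```text
clock: 10.95
ee_pos: [612.2, -147.4, 152.7]
orientation: [[0.411, 0.911, -0.001], [0.911, -0.411, 0.0], [0.0, -0.001, -1.0]]
ft_force: [0.0, 0.0, -3.0]
gripper_width: 27.7
pos [ 612.2 -147.4  152.7] R [[0.411, 0.911, -0.001], [0.911, -0.411, 0.0], [0.0, -0.001, -1.0]] tool shift cm [0.15 0.1  2.37] n 0.6262181083464793 F [ 0.01  0.02 -3.05] w 27.7 t 10.95 q [-0.24  0.43  1.69  0.    1.02 -1.39]
```

```bash
python3 -m handwheel '[0.1,0.1,0.7,0,1.5, 0,0,1,0,1.5, 0,0,0.7,0,1.5, 0,0,0,0,1.5]'; python3 -m handwheel '[0,0,0.15,0,1.5, 0,0,0.15,0,1.5, 0,0,0,0,1.5]';python3 -m handwheel '[0,0,0.1,0,1.5, 0,0,0,0,1.5]';python3 -m handwheel '[0,0,0.1,0,1.5, 0,0,0,0,1.5]'
```

```text
clock: 11.28
ee_pos: [612.7, -144.9, 126.5]
orientation: [[0.408, 0.913, -0.004], [0.913, -0.408, 0.001], [-0.001, -0.004, -1.0]]
ft_force: [-0.2, 0.0, -2.9]
gripper_width: 28.2
clock: 11.53
ee_pos: [614.1, -145.9, 125.9]
orientation: [[0.409, 0.912, -0.0], [0.912, -0.409, 0.0], [0.0, -0.0, -1.0]]
ft_force: [-0.2, 0.4, -2.7]
gripper_width: 27.6
clock: 11.7
ee_pos: [614.1, -146.2, 125.2]
orientation: [[0.409, 0.912, 0.0], [0.912, -0.409, -0.0], [0.0, 0.0, -1.0]]
ft_force: [-0.4, 0.4, -2.9]
gripper_width: 27.5
clock: 11.87
ee_pos: [614.3, -146.3, 124.6]
orientation: [[0.409, 0.912, 0.001], [0.912, -0.409, -0.0], [0.0, 0.001, -1.0]]
ft_force: [-0.3, -0.1, 0.2]
gripper_width: 27.6
```

```bash
python3 -m handwheel '[0,0,0.1,0,1.5, 0,0,0,0,1.5,0,0,0,0,1.5]';  python3 -m handwheel '[0,0,-0.6,0,1.5, 0,0,-1.2,0,1.5, 0,0,-1.7,0,1.5, 0,0,-1,0,1.5,0,0,-0.4,0,1.5, 0,0,0,0,1.5]'; python3 d.py 660.5 89.5 172
```

```text
clock: 12.12
ee_pos: [614.4, -146.4, 124.6]
orientation: [[0.409, 0.912, 0.001], [0.912, -0.409, -0.0], [0.0, 0.001, -1.0]]
ft_force: [-4.3, 0.2, 9.5]
gripper_width: 27.4
clock: 12.62
ee_pos: [614.8, -146.3, 173.6]
orientation: [[0.409, 0.912, 0.002], [0.912, -0.409, -0.001], [0.0, 0.002, -1.0]]
ft_force: [-0.4, -0.4, -3.1]
gripper_width: 27.4
pos [ 614.8 -146.3  173.6] R [[0.409, 0.912, 0.002], [0.912, -0.409, -0.001], [0.0, 0.002, -1.0]] tool shift cm [23.39 -5.48  0.15] n 6.3223010094766945 F [-0.38 -0.38 -3.06] w 27.4 t 12.6167 q [-0.24  0.41  1.67  0.    1.06 -1.39]
```

Right foot touched, at 12 N. Now back to the left foot, which is the highest.

```bash
python3 -m handwheel '[1.2,-0.3,0,0,1.5, 2.4,-0.5,0,0,1.5, 3.4,-0.8,0,0,1.5, 3.6,-0.9,0,0,1.5, 3.6,-0.9,0,0,1.5, 3.4,-0.8,0,0,1.5, 3,-0.7,0,0,1.5, 2,-0.4,0,0,1.5, 0.8,-0.2,0,0,1.5, 0,0,0,0,1.5]'; python3 -m handwheel '[0,0,0,0,1.5]'; python3 tilt.py; python3 d.py 660.5 89.5 145
```

```text
clock: 13.45
ee_pos: [659.1, 92.2, 171.0]
orientation: [[0.407, 0.913, -0.001], [0.913, -0.407, 0.0], [-0.0, -0.001, -1.0]]
ft_force: [-1.1, -0.3, -2.2]
gripper_width: 27.8
clock: 13.53
ee_pos: [658.9, 89.9, 171.2]
orientation: [[0.408, 0.913, -0.002], [0.913, -0.408, -0.001], [-0.001, -0.001, -1.0]]
ft_force: [-0.9, -0.6, -2.0]
gripper_width: 27.5
side 1444
offset [-0.88  -1.125] slope [0.002 0.006] rms 2.664725934265073 z -42.83643407917501 43.08631473576119
tool slope [-0.002 -0.001]
top 194
offset [-0.271 -0.871] slope [-0.008 -0.018] rms 1.3835491506276765 z -42.883376780868275 43.66194481973392
tool slope [-0.002 -0.001]
pos [659.1  88.7 171.7] R [[0.41, 0.912, -0.001], [0.912, -0.41, -0.001], [-0.001, -0.001, -1.0]] tool shift cm [0.13 0.1  2.66] n 0.7026293039293363 F [-0.67 -0.68 -2.69] w 27.4 t 13.6333 q [ 0.13  0.47  1.59 -0.    1.09 -1.02]
```

```bash
python3 -m handwheel '[0.1,0.1,0.7,0,1.5, 0,0,1,0,1.5, 0,0,0.6,0,1.5, 0,0,0.3,0,1.5, 0,0,0,0,1.5, 0,0,0,0,1.5]'; python3 -m handwheel '[0,0,0.1,0,1.5, 0,0,0,0,1.5]';python3 -m handwheel '[0,0,0.1,0,1.5, 0,0,0,0,1.5]'
```

```text
clock: 14.13
ee_pos: [660.7, 90.1, 145.6]
orientation: [[0.41, 0.912, -0.001], [0.912, -0.41, -0.0], [-0.0, -0.001, -1.0]]
ft_force: [0.3, 0.8, -2.2]
gripper_width: 27.3
clock: 14.3
ee_pos: [661.1, 90.4, 145.3]
orientation: [[0.409, 0.912, 0.0], [0.912, -0.409, 0.0], [0.0, 0.0, -1.0]]
ft_force: [0.4, -0.2, -2.7]
gripper_width: 27.5
clock: 14.47
ee_pos: [661.0, 90.4, 144.2]
orientation: [[0.409, 0.912, 0.0], [0.912, -0.409, -0.0], [0.0, 0.0, -1.0]]
ft_force: [-0.0, -0.2, -2.9]
gripper_width: 27.5
```

```bash
python3 -m handwheel '[0,0,0.1,0,1.5, 0,0,0.1,0,1.5, 0,0,0,0,1.5]';python3 -m handwheel '[0,0,0.1,0,1.5, 0,0,0,0,1.5]';python3 -m handwheel '[0,0,0.05,0,1.5, 0,0,0,0,1.5]'
```

```text
clock: 14.72
ee_pos: [660.8, 90.3, 141.9]
orientation: [[0.409, 0.912, -0.0], [0.912, -0.409, -0.0], [-0.0, -0.0, -1.0]]
ft_force: [-0.8, -0.7, -3.3]
gripper_width: 27.3
clock: 14.88
ee_pos: [660.8, 90.3, 140.9]
orientation: [[0.409, 0.912, -0.0], [0.912, -0.409, -0.0], [-0.0, -0.0, -1.0]]
ft_force: [-0.5, -0.5, -2.4]
gripper_width: 27.6
clock: 15.05
ee_pos: [661.0, 90.3, 140.6]
orientation: [[0.409, 0.912, 0.0], [0.912, -0.409, 0.0], [0.0, 0.0, -1.0]]
ft_force: [-0.5, -0.4, -2.0]
gripper_width: 27.5
```

```bash
python3 -m handwheel '[0,0,0.05,0,1.5, 0,0,0,0,1.5,0,0,0,0,1.5]'
```

```text
clock: 15.3
ee_pos: [661.0, 90.3, 140.5]
orientation: [[0.409, 0.912, 0.0], [0.912, -0.409, -0.0], [0.0, 0.0, -1.0]]
ft_force: [-1.5, 0.0, 2.6]
gripper_width: 27.8
```

Seated with about 5 N of contact. I'll ease the grip, then open slowly.

```bash
python3 -m handwheel '[0,0,0,0,1.5, 0,0,0,0,1.5]' 5; python3 -m handwheel '[0,0,0,0,2.8, 0,0,0,0,2.9, 0,0,0,0,3, 0,0,0,0,3.2, 0,0,0,0,3.6, 0,0,0,0,4.5, 0,0,0,0,6, 0,0,0,0,8, 0,0,0,0,8]'
python3 - <<'E'
from h import *
p=ctrl.capture('side'); save(p,'s4')
p=ctrl.capture('wrist'); save(p,'w4')
E
python3 tilt.py
```

```text
clock: 15.47
ee_pos: [661.1, 90.3, 140.5]
orientation: [[0.409, 0.912, 0.001], [0.912, -0.409, 0.0], [0.0, 0.0, -1.0]]
ft_force: [-1.8, -0.3, 4.4]
gripper_width: 27.7
clock: 16.22
ee_pos: [660.9, 90.4, 140.1]
orientation: [[0.409, 0.912, 0.0], [0.912, -0.409, 0.0], [0.0, 0.0, -1.0]]
ft_force: [-0.1, 0.9, 0.3]
gripper_width: 60.3
side 1438
offset [-0.79  -1.251] slope [ 0.004 -0.002] rms 2.2793130078129558 z -40.90271543829513 39.79746681105931
tool slope [0. 0.]
top 292
offset [0.099 0.4  ] slope [ 0.006 -0.007] rms 2.3804221883485113 z -45.29702243479541 39.06557662687794
tool slope [0. 0.]
```

View pics/s4.png

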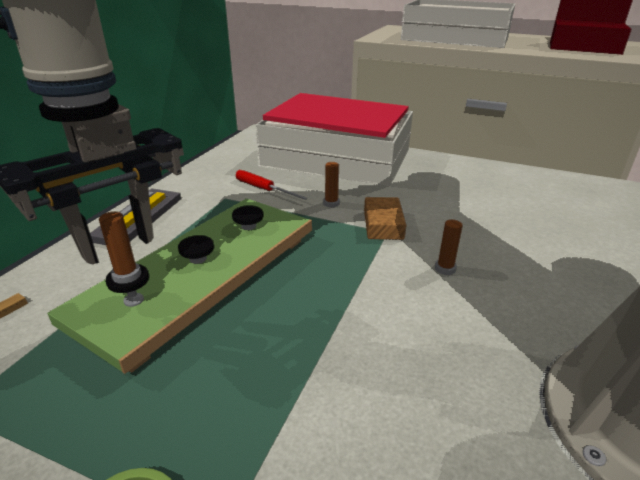

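View pics/w4.png

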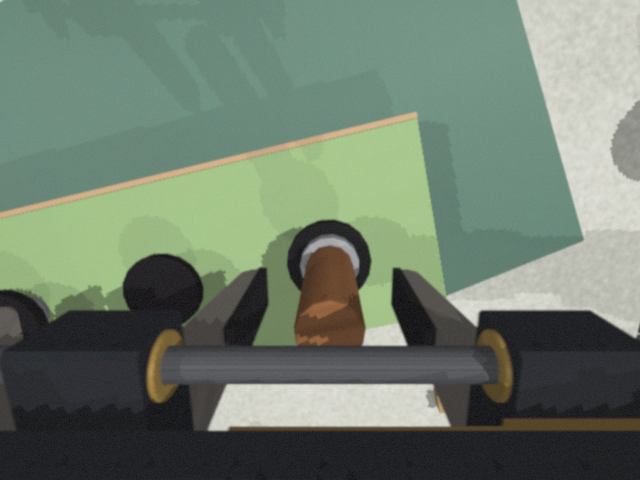

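The probe stands free on the left pad: steel foot at (258,330) inside the black pad in the wrist view, and upright at (245,122) in the side view. Opening fully and going straight up.

```bash
python3 -m handwheel '[0,0,0,0,9.1, 0,0,0,0,9.1, 0,0,0,0,9.1, 0,0,-0.5,0,9.1, 0,0,-1,0,9.1, 0,0,-2,0,9.1, 0,0,-2,0,9.1, 0,0,-2,0,9.1, 0,0,-2,0,9.1, 0,0,-1.5,0,9.1]'; python3 -m handwheel '[0,0,-1,0,9.1, 0,0,-0.5,0,9.1, 0,0,0,0,9.1, 0,0,0,0,9.1]'
python3 - <<'E'
from h import *
np.set_printoptions(precision=1,suppress=True)
for n in ['top','side']:
    p=ctrl.capture(n); save(p,'f_'+n); W=cloud(p)
    s=(np.hypot(W[...,0]-660.5,W[...,1]-89.5)<35)&(W[...,2]>165)&(W[...,2]<185); q=W[s]
    print(n,len(q)); 
    if len(q)>5: print(cv2.minEnclosingCircle(q[:,:2].astype(np.float32)),np.percentile(q[:,2],90))
E
```

```text
clock: 17.25
ee_pos: [661.5, 90.4, 253.2]
orientation: [[0.409, 0.912, 0.002], [0.912, -0.409, 0.0], [0.001, 0.002, -1.0]]
ft_force: [1.0, 0.5, 0.1]
gripper_width: 91.0
clock: 17.58
ee_pos: [660.7, 90.3, 264.7]
orientation: [[0.409, 0.912, -0.0], [0.912, -0.409, -0.0], [-0.0, -0.0, -1.0]]
ft_force: [0.9, 0.3, -0.3]
gripper_width: 91.1
top 244
((659.9552001953125, 90.47776794433594), 14.527810096740723) 178.62160501637987
side 427
((658.2070922851562, 91.13398742675781), 14.991144180297852) 178.917001233038
```

View pics/f_side.png

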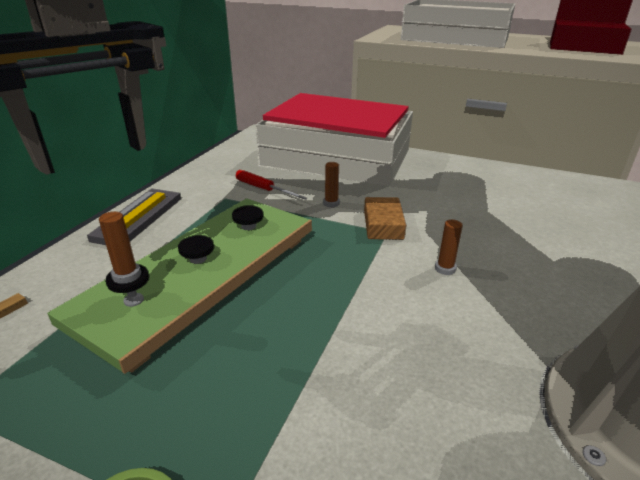

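The probe stands alone on the highest pad at (245,120). Its top centre is within about 2 mm of the pad's axis, and the arm is clear.

```bash
python3 -c "
from cell import ctrl; print(ctrl.finish_job())"
```

```text
the job is handed in; nothing more can be done
None
```

I picked up the leftmost of the three look-alike probes and touched the left, middle and right feet in that order. I then stood it on the left foot, let go and handed the job in after about 18 s of the allowed 45 s; no verdict is reported.

- **Touches:** while the probe was held, the wrist force rose by about 11, 14 and 12 N above its hanging weight at the left, middle and right feet.
- **Highest foot:** the left pad top is at about 87–88 mm; the other two are at about 71–72 mm.
- **Last checks:** the probe's top centre is within about 2–3 mm of the pad's centre in both cameras, and its top is at about 179 mm, where 177 mm was expected. The tilt measured just after opening the fingers was under 1°. The gripper is clear, about 75 mm above the probe.
- **Disagreements:** the cameras differ by 1–2 mm, which is within calibration. While the probe was held above the foot just before setting down, two tilt fits differed by about 1.5°. No check failed.

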